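Index the pipe turntable to the elbow's side

TASK

The pipe turntable on the bench is locked in the middle hole of its plate. Pull up the spring plunger by the round knob at the end of the turntable's arm, swing the arm round to the very next hole on the side where the elbow fitting lies (the tee fitting lies on the other side), and let go so that the pin springs fully home in that hole. Leave the elbow and the tee where they lie.

Things in the scene. Friction and masses are not known exactly. Their poses are not given: they have to be found in the camera images.
- jig: Pipe turntable: aluminium plate 260 x 380 x 20 mm fixed flat on the bench, with a grey arm on a vertical pivot. Origin: pivot axis at bench level; x points to the middle hole, z up. Five 24 mm holes lie 150 mm from the pivot at -80, -40, 0, 40, 80 degrees from x. The arm is 36 mm wide, its top 38 mm above the bench, and starts at 0; the pipe stub on the pivot is 54 mm across and 101 mm high.
- knob (a point): Centre of the round black plunger knob near the arm's end, 150 mm from the pivot: 36 mm across, 24 mm tall (12 mm above and below this point), 68 mm above the bench with the pin home. Under it a 26 mm steel bush on the arm, its top 20 mm below this point. The knob spins freely about its upright axis, so the gripper need not turn with the arm.
- plunger (a joint): Lift of knob and pin in m: 0 with the pin fully home, end stop at 0.026. The spring pulls down with 5 N at 0 and 9 N at 0.020. The ball-nosed 20 mm pin clears the plate from 0.014 on; then the arm swings freely. Let go within about 8 mm of a hole the pin drops in and centres itself; elsewhere it stands on the plate at 0.014.
- elbow: Loose 90-degree elbow fitting, grey plastic with black nuts, lying flat, 56 mm high, two legs of 80 mm from their corner along its x and y. Origin at bench level inside the angle of the L, 42 mm from the corner. It lies beside the plate on the +y or -y side of the turntable, 275 to 310 mm from the turntable's x axis.
- tee: Loose T fitting of the same make, lying flat, 56 mm high: straight run 120 mm along its x, branch along +y, origin at bench level 20 mm from the run's axis towards the branch. It lies beside the plate on the other side from the elbow.
Things that resemble listed ones, but are neither listed nor needed, are in the scene too. Leave any orange look-alike of the elbow alone.

How it is judged:
By the outcome, as a careful person would: the job done as asked, in the order asked, and still so for the second after the job is handed in, with the robot touching nothing.
It also fails if it takes over 32 s, if anything falls off the work surface, if the arm or the gripper's body presses on something with over 40 N, if the wrist force passes 120 N, or if a joint passes its speed limit or range.

ROBOT

A 6-joint arm with a two-finger parallel gripper is mounted at the origin on the work surface. World frame = base frame: x ahead of the robot, y to its left, z up, the work surface at z = 0. Lengths are in m, angles in rad, forces in N, time in s.
With the tool pointing down it reaches from about 0.25 to 0.725 m from the base axis. Payload 4 kg.
Tool frame: the origin (TCP) lies between the finger pads; the fingertips stand 11 mm ahead of it and the grasp point (between the pads) lies 8 mm behind it (bot.tip_extent is the distance from the TCP to the fingertips, in m); z points along the fingers, y is the line along which they close (so a half turn about z gives the same grasp; the last joint's range is limited). The gripper opens to 85 mm and grips with 20 to 120 N. Pads are 22 mm wide; open, the fingers measure 114 mm over their backs; the gripper's body (76 mm by 85 mm) begins 54 mm behind the grasp point. The pads swing forward as they close: fully open they stand 13 mm farther back than shut.
Start: joints at [-1.156, 0.241, 0.005, 1.335, 0, 1.571], TCP at [0.202, -0.458, 0.242] pointing down, gripper open.
Joint ranges: [-2.72, 2.72], [-1.05, 1.87], [-1.09, 1.28], [-1.99, 2.15], [-1.42, 1.44], [-3.14, 3.14]. Speed limits (rad/s): [2.79, 2.79, 3.14, 3.14, 3.14, 3.14].

INTERFACE

Orientations are given as a unit quaternion [x, y, z, w].
In Python, from workcell import bot gives the robot as it stands. The module is installed in compiled form; this text tells all that it offers.
- The arm moves only by the tool drive_tool, never from a script. Its argument "rows" is a list of rows, each an object of numbers: "dx", "dy", "dz": the shift along the tool's x, y, z in units of 50 mm (1.0 is 50 mm); "wx", "wy", "wz": the turn, a rotation vector about the tool's x, y, z in units of 5 degrees (1.0 is 5 degrees); "hand": the finger opening in mm, from 0 to 85.4. A call has 1 to 20 rows; each row is the pose to reach, as a shift and turn from the pose commanded when the call began, along the tool's axes at that moment; what a row does not reach only later rows make up. A row lasts 1/10 s, in which the tool goes at most 50 mm and 8.59 degrees, less where a joint would pass 70% of its speed; a pose out of reach is approached as far as the arm can. A call with a gripper value outside its range is refused whole. The fingers move at their own pace and stop on an object; the grip force is fixed at half the most. Time passes only in rows, so rows that repeat a pose let the fingers close. It gives the time, the measured TCP pose, the force, the opening and the grip force at its end, in the units of the state.
- bot.get_obs(): the state, without advancing time (a new reading comes with each control period).
- bot.camera(name): name is "side" or "top"; returns the picture (384x512x3 uint8, red, green, blue); there is no depth.
- bot.get_calibration(name): a dict with "vfov" (degrees; the focal length in pixels is half the picture's height over the tangent of half this angle, whatever the lens; pixels are square), "cx", "cy" (the principal point, pixels), "origin" and "rotation" of the camera in the world. Camera axes: x right, y up, looking along -z (the intrinsics and any distortion apply to the point x, -y, -z); pixel columns grow to the right and rows downward; lengths in m; the calibration is good to about 2 mm. A picture is of the moment at which its call begins. get_calibration takes no time and is no camera call.
- bot.job_done(): hands the job in; it is judged then, once.
Trained networks look in the newest picture that a camera, given by its name, has taken for a name from the list of things; names that differ only in an ending like _2 or _b are one class to them, and where a whole thing is asked for, a point or a joint stands for the part that bears it (a point fixed in the world has none). Each returns a list of dicts, best first, with "score" (0 to 1); they miss things now and then, are a little off and sometimes report something else, mostly with a low value. They report only what shows in the picture. A call takes as long as a camera call. They do not tell look-alikes from the thing itself.
- bot.look_for(camera, thing): "extent" ([centre column, centre row, width, height] in pixels, round what is visible of it).
- bot.outline_of(camera, thing): "region" (384x512 bool, what is visible of it) and "extent" ([centre column, centre row, width, height] in pixels, round what is visible of it).
The state is a dict: "clock": time; "joint_pos": joint angles; "joint_vel": joint speeds; "tau": joint torques, N m; "eef_pos": TCP position; "tool_rot": TCP orientation; "ft_force": force on the tool from outside, world axes, zero at the start; "ft_torque": the same for the moment, N m; "grip_width": finger opening in m; "grasp_force": force on a finger pad.
Only numpy, scipy, OpenCV 4.12 (cv2) and the standard library are available. Lean on these libraries where they do the work, as an engineer would, in place of code of your own. Each camera call takes 0.05 s, during which the arm holds its last target. There are 200 camera calls.

## Working session

There is one attempt and no reset: what is moved stays moved. The work goes in short steps, Python scripts to look and compute and a tool call to move; the robot and the scene stay as the last step left them, time stands still between calls to the robot, and variables do not carry over. Pictures are saved under pics/ and viewed, at most 10 in all, crops included, and the job is handed in when it is done.

Besides the shell and the picture viewer there is one more tool, called after ">>>" as name(argument=value, ...) on one line, values as JSON. drive_tool: Moves the arm, as the interface text tells. Its arguments: {"type":"object","properties":{"rows":{"type":"array","items":{"type":"object","properties":{"dx":{"type":"number"},"dy":{"type":"number"},"dz":{"type":"number"},"wx":{"type":"number"},"wy":{"type":"number"},"wz":{"type":"number"},"hand":{"type":"number"}}}}},"required":["rows"]}

```bash
mkdir -p pics; python3 - <<'E'
from workcell import bot
import cv2,numpy as np
ims=[]
for c in("top","side"):
    im=bot.camera(c); cv2.imwrite(f"pics/{c}0.png",im[:,:,::-1])
    k=bot.get_calibration(c); print(c,k)
    for t in("jig","knob","elbow","tee"):
        print(t,[(np.round(d["extent"]).tolist(),round(d["score"],2)) for d in bot.look_for(c,t)][:4])
o=bot.get_obs();print(o["clock"],o["eef_pos"],o["tool_rot"],o["grip_width"])
E
```

```text
top {'vfov': 44.331341171955074, 'cx': 258.3607493939067, 'cy': 185.83827987374553, 'origin': array([0.31673055, 0.06953487, 1.51193915]), 'rotation': array([ 0.05016998, -0.0393784 , -0.70353842,  0.70778952])}
jig [([305.0, 194.0, 128.0, 90.0], 0.88)]
knob [([305.0, 164.0, 12.0, 13.0], 0.69)]
elbow [([142.0, 174.0, 41.0, 32.0], 0.92), ([213.0, 187.0, 42.0, 35.0], 0.75), ([179.0, 241.0, 32.0, 36.0], 0.72), ([205.0, 134.0, 35.0, 34.0], 0.69)]
tee [([397.0, 201.0, 37.0, 30.0], 0.67)]
side {'vfov': 52.37067732752884, 'cx': 259.4832463442596, 'cy': 192.15681910337022, 'origin': array([ 0.40401078, -0.65606698,  0.76246502]), 'rotation': array([ 0.40023473, -0.03405645, -0.07583084,  0.91263465])}
jig [([257.0, 264.0, 138.0, 144.0], 0.8)]
knob [([290.0, 227.0, 18.0, 12.0], 0.77)]
elbow [([244.0, 169.0, 32.0, 41.0], 0.89), ([297.0, 157.0, 42.0, 33.0], 0.74), ([187.0, 156.0, 44.0, 30.0], 0.71), ([249.0, 129.0, 33.0, 30.0], 0.62)]
tee [([264.0, 355.0, 59.0, 57.0], 0.77)]
0.5 [ 0.20148343 -0.45757319  0.24229341] [ 9.78573214e-01  2.05899160e-01  1.19089691e-05 -2.91679094e-05] 0.0853839176766121
```

View pics/top0.png

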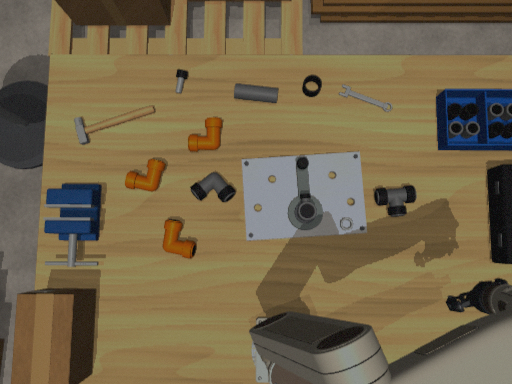

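View pics/side0.png

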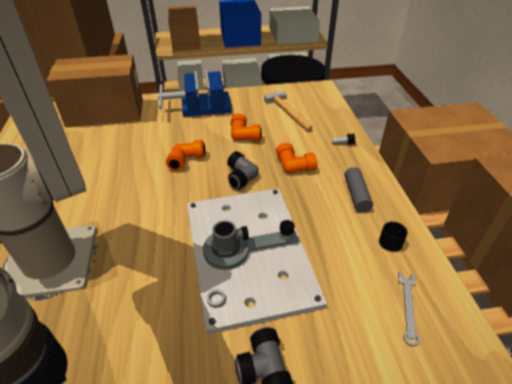

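The top view shows the knob at (304,163), the pivot stub at (306,211) and the grey elbow at left (213,187). The tee is at right (396,200), and the elbow-side next hole is at (272,179). The other elbow shapes are orange look-alikes.

```bash
cat > h.py <<'E'
from workcell import bot
import numpy as np
from scipy.spatial.transform import Rotation as R
def ray(c,u,v):
    k=bot.get_calibration(c); f=192/np.tan(np.radians(k["vfov"]/2))
    d=R.from_quat(k["rotation"]).apply([(u-k["cx"])/f,-(v-k["cy"])/f,-1]); return np.array(k["origin"]),d
def onz(c,u,v,z):
    o,d=ray(c,u,v); return o+d*(z-o[2])/d[2]
def proj(c,p):
    k=bot.get_calibration(c); f=192/np.tan(np.radians(k["vfov"]/2))
    q=R.from_quat(k["rotation"]).inv().apply(np.array(p)-k["origin"]); return k["cx"]-f*q[0]/q[2],k["cy"]+f*q[1]/q[2]
E
python3 - <<'E'
from h import *
import cv2
T=cv2.imread("pics/top0.png");S=cv2.imread("pics/side0.png")
def cen(im,u,v,r):
    p=im[v-r:v+r+1,u-r:u+r+1].astype(float).max(2)
    w=(p<50); y,x=np.nonzero(w); return u-r+x.mean(),v-r+y.mean(),w.sum()
def hole(im,u,v,r):
    p=im[v-r:v+r+1,u-r:u+r+1].astype(float);b=np.median(p.reshape(-1,3),0)
    w=np.abs(p-b).sum(2); w[w<60]=0; y,x=np.mgrid[-r:r+1,-r:r+1]; return u+(w*x).sum()/w.sum(),v+(w*y).sum()/w.sum()
k=cen(T,303,163,9);ks=cen(S,288,228,11);print(k,ks)
print("knob top cam",onz("top",k[0],k[1],.07),"side",onz("side",ks[0],ks[1],.068))
for (u,v) in((272,179),(258,207),(333,174)):
    h=hole(T,u,v,7);print(h,onz("top",*h,.018))
print("pipe",onz("top",308,211,.101),"elbow",onz("top",213,187,.03))
cv2.imwrite("pics/c.png",np.hstack([cv2.resize(T[140:245,235:375],None,fx=3,fy=3),cv2.resize(S[190:330,185:330],None,fx=2.25,fy=2.25)]))
E
```

```text
(np.float64(301.9626168224299), np.float64(162.97196261682242), np.int64(107)) (np.float64(286.8034682080925), np.float64(228.13294797687863), np.int64(173))
knob top cam [ 0.57252645 -0.04243145  0.07      ] side [ 0.57331838 -0.04808313  0.068     ]
(np.float64(271.45144230769233), np.float64(178.57131410256412)) [0.53067811 0.05130595 0.018     ]
(np.float64(257.31737673528005), np.float64(207.3965214616244)) [0.437947   0.09588279 0.018     ]
(np.float64(332.32513534416086), np.float64(174.57571539056457)) [ 0.54452737 -0.14326996  0.018     ]
pipe [ 0.42127639 -0.05738474  0.101     ] elbow [0.50104143 0.23681408 0.03      ]
```

View pics/c.png

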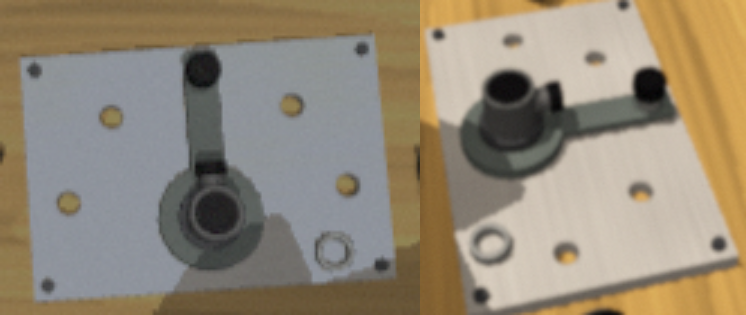

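The crop shows four clear holes at top-view pixels (272,179), (258,208), (332,175) and (351,202). The knob is at (302.5,163). Next I'll fit the jig pose to these.

```bash
python3 - <<'E'
from h import *
from scipy.optimize import least_squares
obs={40:(272,179),80:(257.6,207.6),-40:(332,175),-80:(350.6,201.7)}
def pt(p,a,z,r=.15): return [p[0]+r*np.cos(p[2]+np.radians(a)),p[1]+r*np.sin(p[2]+np.radians(a)),z]
S={40:(184.5+328/1,0)}
sideobs={}
c=lambda x,y:(185+(x-420)/2.25,190+y/2.25)
sideobs={80:c(513,41),40:c(595,58),-40:c(640,191),-80:c(566,253)}
def f(p):
    r=[]
    for a,o in obs.items(): r+=list(np.subtract(proj("top",pt(p,a,.018)),o))
    for a,o in sideobs.items(): r+=list(np.subtract(proj("side",pt(p,a,.018)),o))
    r+=list(np.subtract(proj("top",pt(p,0,.072)),(302.3,163.2)))
    r+=list(np.subtract(proj("side",pt(p,0,.068)),c(650,85)))
    return r
s=least_squares(f,[.42,-.055,.08]);p=s.x
print(p,np.round(s.fun,1)); K=np.array(pt(p,0,.068));H=np.array(pt(p,40,.068));print(K,H)
o=bot.get_obs();r=R.from_quat(o["tool_rot"])
print(r.as_matrix().round(3))
for a in(0,10,20,30,40,43): print(a,np.round(r.inv().apply(np.array(pt(p,a,.068))-o["eef_pos"])/.05,3))
E
```

```text
[ 0.4234575  -0.05515024  0.06950992] [ 0.2 -0.6  0.3 -0.6  0.4 -0.5  0.2 -0.6 -0.5 -0.2 -0.4  0.  -0.2  0.1
 -0.4 -0.2  0.5 -0.5 -0.8 -0.7]
[ 0.57309528 -0.04473215  0.068     ] [0.53139007 0.04901579 0.068     ]
[[ 0.915  0.403  0.   ]
 [ 0.403 -0.915  0.   ]
 [ 0.    -0.    -1.   ]]
0 [10.129 -4.562  3.486]
10 [10.263 -5.067  3.486]
20 [10.306 -5.588  3.487]
30 [10.259 -6.109  3.487]
40 [10.121 -6.614  3.487]
43 [10.063 -6.76   3.487]
```

>>> drive_tool(rows=[{"dx": 3,"dy": -1.35,"dz": 0,"hand": 85},{"dx": 6,"dy": -2.7,"dz": 0,"hand": 85},{"dx": 10.13,"dy": -4.56,"dz": 0,"hand": 85},{"dx": 10.13,"dy": -4.56,"dz": 0,"hand": 75},{"dx": 10.13,"dy": -4.56,"dz": 0,"hand": 75},{"dx": 10.13,"dy": -4.56,"dz": 0,"hand": 75},{"dx": 10.13,"dy": -4.56,"dz": 0,"hand": 75},{"dx": 10.13,"dy": -4.56,"dz": 0,"hand": 75},{"dx": 10.13,"dy": -4.56,"dz": 0,"hand": 75},{"dx": 10.13,"dy": -4.56,"dz": 0,"hand": 75},{"dx": 10.13,"dy": -4.56,"dz": 0.5,"hand": 75},{"dx": 10.13,"dy": -4.56,"dz": 1,"hand": 75},{"dx": 10.13,"dy": -4.56,"dz": 1.8,"hand": 75},{"dx": 10.13,"dy": -4.56,"dz": 1.8,"hand": 75},{"dx": 10.13,"dy": -4.56,"dz": 1.8,"hand": 75},{"dx": 10.13,"dy": -4.56,"dz": 1.8,"hand": 75}])

```text
invalid input at $.rows[0]: expected keys dx, dy, dz, wx, wy, wz, hand
```

```bash
python3 - <<'E'
from h import *
import cv2
im=bot.camera("side"); cv2.imwrite("pics/s1.png",cv2.resize(im[100:300,150:400,::-1],None,fx=3,fy=3))
o=bot.get_obs();r=R.from_quat(o["tool_rot"]);print(o["clock"],o["eef_pos"],o["joint_pos"],o["ft_force"],r.as_matrix().round(3))
print(r.inv().apply(np.array([.5731,-.0447,.062])-o["eef_pos"])/.05)
E
```

```text
0.55 [ 0.20149955 -0.45759928  0.24229015] [-1.15600279e+00  2.40611220e-01  4.97202349e-03  1.33516700e+00
 -2.27658179e-06  1.57079301e+00] [ 0.00712976 -0.02744635 -0.78100829] [[ 0.915  0.403 -0.   ]
 [ 0.403 -0.915  0.   ]
 [-0.    -0.    -1.   ]]
[10.12977097 -4.56252846  3.60582507]
```

View pics/s1.png

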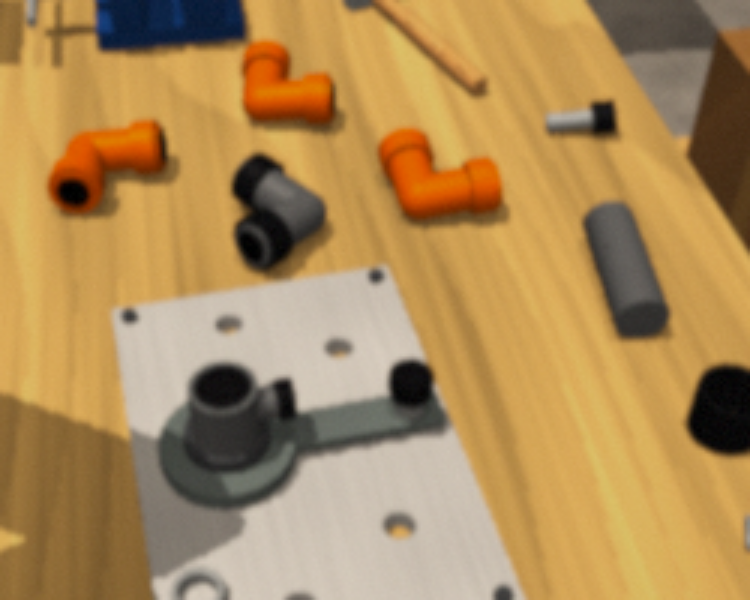

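The call was refused because every row needs all seven keys. The crop shows the scene unchanged: knob at crop (410,383), next hole at (338,347).

>>> drive_tool(rows=[{"dx": 3,"dy": -1.35,"dz": 0,"wx": 0,"wy": 0,"wz": 0,"hand": 85},{"dx": 6,"dy": -2.7,"dz": 0,"wx": 0,"wy": 0,"wz": 0,"hand": 85},{"dx": 10.13,"dy": -4.56,"dz": 0,"wx": 0,"wy": 0,"wz": 0,"hand": 75},{"dx": 10.13,"dy": -4.56,"dz": 0,"wx": 0,"wy": 0,"wz": 0,"hand": 75},{"dx": 10.13,"dy": -4.56,"dz": 0,"wx": 0,"wy": 0,"wz": 0,"hand": 75},{"dx": 10.13,"dy": -4.56,"dz": 0,"wx": 0,"wy": 0,"wz": 0,"hand": 75},{"dx": 10.13,"dy": -4.56,"dz": 0,"wx": 0,"wy": 0,"wz": 0,"hand": 75},{"dx": 10.13,"dy": -4.56,"dz": 0,"wx": 0,"wy": 0,"wz": 0,"hand": 75},{"dx": 10.13,"dy": -4.56,"dz": 0,"wx": 0,"wy": 0,"wz": 0,"hand": 75},{"dx": 10.13,"dy": -4.56,"dz": 0,"wx": 0,"wy": 0,"wz": 0,"hand": 75},{"dx": 10.13,"dy": -4.56,"dz": 0,"wx": 0,"wy": 0,"wz": 0,"hand": 75},{"dx": 10.13,"dy": -4.56,"dz": 0,"wx": 0,"wy": 0,"wz": 0,"hand": 75},{"dx": 10.13,"dy": -4.56,"dz": 0.6,"wx": 0,"wy": 0,"wz": 0,"hand": 75},{"dx": 10.13,"dy": -4.56,"dz": 1.2,"wx": 0,"wy": 0,"wz": 0,"hand": 75},{"dx": 10.13,"dy": -4.56,"dz": 1.8,"wx": 0,"wy": 0,"wz": 0,"hand": 75},{"dx": 10.13,"dy": -4.56,"dz": 1.8,"wx": 0,"wy": 0,"wz": 0,"hand": 75},{"dx": 10.13,"dy": -4.56,"dz": 1.8,"wx": 0,"wy": 0,"wz": 0,"hand": 75}])

```text
clock: 2.25
eef_pos: [0.5727, -0.0452, 0.1525]
tool_rot: [0.979, 0.206, -0.001, -0.0]
ft_force: [0.3, -0.2, 0.4]
grip_width: 0.0747
grasp_force: 0.0
```

```bash
python3 - <<'E'
from h import *
import cv2
im=bot.camera("side"); cv2.imwrite("pics/s2.png",cv2.resize(im[100:300,150:400,::-1],None,fx=3,fy=3))
o=bot.get_obs();r=R.from_quat(o["tool_rot"]);print(o["clock"],o["eef_pos"],o["joint_pos"],o["ft_force"],r.as_matrix().round(3))
print(r.inv().apply(np.array([.5731,-.0447,.062])-o["eef_pos"])/.05)
E
```

```text
2.3 [ 0.57379737 -0.04528064  0.15377336] [-7.87043133e-02  4.37955263e-01  5.24343972e-02  1.18350465e+00
 -9.14624132e-05  2.64859130e+00] [0.81635598 0.49973343 0.56077395] [[ 0.915  0.403  0.002]
 [ 0.403 -0.915 -0.   ]
 [ 0.002  0.001 -1.   ]]
[-0.01087641 -0.01793096  1.83543722]
```

View pics/s2.png

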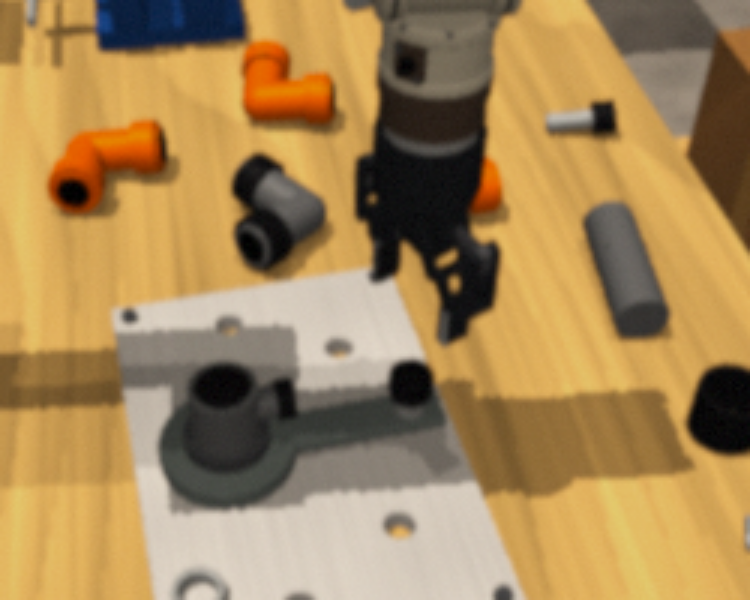

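The fingers straddle the line above the knob, with tips at crop (383,275) and (450,335) and the knob at (410,383). So I descend and close.

>>> drive_tool(rows=[{"dx": 0,"dy": 0,"dz": 0.6,"wx": 0,"wy": 0,"wz": 0,"hand": 75},{"dx": 0,"dy": 0,"dz": 1.1,"wx": 0,"wy": 0,"wz": 0,"hand": 75},{"dx": 0,"dy": 0,"dz": 1.5,"wx": 0,"wy": 0,"wz": 0,"hand": 75},{"dx": 0,"dy": 0,"dz": 1.8,"wx": 0,"wy": 0,"wz": 0,"hand": 75},{"dx": 0,"dy": 0,"dz": 1.8,"wx": 0,"wy": 0,"wz": 0,"hand": 60},{"dx": 0,"dy": 0,"dz": 1.8,"wx": 0,"wy": 0,"wz": 0,"hand": 45},{"dx": 0,"dy": 0,"dz": 1.8,"wx": 0,"wy": 0,"wz": 0,"hand": 30},{"dx": 0,"dy": 0,"dz": 1.8,"wx": 0,"wy": 0,"wz": 0,"hand": 30},{"dx": 0,"dy": 0,"dz": 1.8,"wx": 0,"wy": 0,"wz": 0,"hand": 30},{"dx": 0,"dy": 0,"dz": 1.8,"wx": 0,"wy": 0,"wz": 0,"hand": 30}])

```text
clock: 3.3
eef_pos: [0.5748, -0.0451, 0.0649]
tool_rot: [0.979, 0.206, 0.002, 0.001]
ft_force: [-0.4, -0.5, 7.2]
grip_width: 0.0339
grasp_force: 59.6
```

>>> drive_tool(rows=[{"dx": 0,"dy": 0,"dz": -0.1,"wx": 0,"wy": 0,"wz": 0,"hand": 30},{"dx": 0,"dy": 0,"dz": -0.2,"wx": 0,"wy": 0,"wz": 0,"hand": 30},{"dx": 0,"dy": 0,"dz": -0.3,"wx": 0,"wy": 0,"wz": 0,"hand": 30},{"dx": 0,"dy": 0,"dz": -0.4,"wx": 0,"wy": 0,"wz": 0,"hand": 30},{"dx": 0,"dy": 0,"dz": -0.4,"wx": 0,"wy": 0,"wz": 0,"hand": 30},{"dx": 0,"dy": 0,"dz": -0.4,"wx": 0,"wy": 0,"wz": 0,"hand": 30}])

```text
clock: 3.9
eef_pos: [0.5742, -0.0448, 0.082]
tool_rot: [0.979, 0.206, 0.001, 0.0]
ft_force: [6.9, -0.2, -9.3]
grip_width: 0.0341
grasp_force: 60.5
```

```bash
python3 - <<'E'
from h import *
import cv2
im=bot.camera("side"); cv2.imwrite("pics/s3.png",cv2.resize(im[170:280,190:340,::-1],None,fx=5,fy=5))
o=bot.get_obs();r=R.from_quat(o["tool_rot"]);print(o["clock"],o["eef_pos"],o["ft_force"],o["ft_torque"])
p=[.42346,-.05515,.06951]
for a in(0,10,20,30,40,42):
    t=p[2]+np.radians(a); print(a,np.round(r.inv().apply(np.array([p[0]+.15*np.cos(t),p[1]+.15*np.sin(t),0])-[.5731,-.0447,0])/.05,3))
E
```

```text
3.95 [ 0.57421439 -0.04475649  0.08193605] [ 6.41794673  0.41000406 -8.51324702] [-0.06271186 -1.4112337  -0.03633401]
0 [-0.     0.001 -0.   ]
10 [ 0.133 -0.505 -0.   ]
20 [ 0.177 -1.026 -0.   ]
30 [ 1.290e-01 -1.547e+00 -1.000e-03]
40 [-8.000e-03 -2.052e+00 -1.000e-03]
42 [-4.600e-02 -2.149e+00 -1.000e-03]
```

View pics/s3.png

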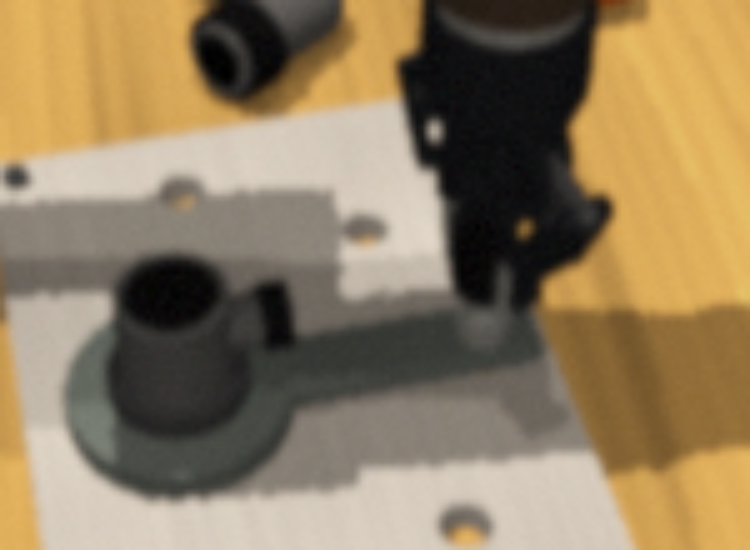

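The knob is up: the steel pin section shows under the gripper at crop (485,310), and the 8.5 N downward pull matches about 0.02 lift. Now I swing along the arc.

>>> drive_tool(rows=[{"dx": 0.02,"dy": 0,"dz": -0.04,"wx": 0,"wy": 0,"wz": 0,"hand": 30},{"dx": 0.08,"dy": -0.2,"dz": -0.04,"wx": 0,"wy": 0,"wz": 0,"hand": 30},{"dx": 0.15,"dy": -0.5,"dz": -0.04,"wx": 0,"wy": 0,"wz": 0,"hand": 30},{"dx": 0.18,"dy": -0.76,"dz": -0.04,"wx": 0,"wy": 0,"wz": 0,"hand": 30},{"dx": 0.195,"dy": -1.03,"dz": -0.04,"wx": 0,"wy": 0,"wz": 0,"hand": 30},{"dx": 0.185,"dy": -1.29,"dz": -0.04,"wx": 0,"wy": 0,"wz": 0,"hand": 30},{"dx": 0.15,"dy": -1.55,"dz": -0.04,"wx": 0,"wy": 0,"wz": 0,"hand": 30},{"dx": 0.09,"dy": -1.8,"dz": -0.04,"wx": 0,"wy": 0,"wz": 0,"hand": 30},{"dx": 0.03,"dy": -1.98,"dz": -0.04,"wx": 0,"wy": 0,"wz": 0,"hand": 30},{"dx": 0.01,"dy": -2.05,"dz": -0.04,"wx": 0,"wy": 0,"wz": 0,"hand": 30},{"dx": 0.01,"dy": -2.05,"dz": -0.04,"wx": 0,"wy": 0,"wz": 0,"hand": 30},{"dx": 0.01,"dy": -2.05,"dz": -0.04,"wx": 0,"wy": 0,"wz": 0,"hand": 30}])

```text
clock: 5.15
eef_pos: [0.532, 0.0496, 0.0843]
tool_rot: [0.979, 0.206, -0.0, -0.0]
ft_force: [3.6, 3.5, -9.9]
grip_width: 0.034
grasp_force: 60.7
```

```bash
python3 - <<'E'
from h import *
import cv2
im=bot.camera("side"); cv2.imwrite("pics/s4.png",cv2.resize(im[150:280,190:340,::-1],None,fx=4.5,fy=4.5))
o=bot.get_obs();r=R.from_quat(o["tool_rot"]);print(o["clock"],o["eef_pos"],o["ft_force"],o["grip_width"])
print(r.inv().apply(np.array([.5314,.0490,.082])-o["eef_pos"])/.05)
E
```

```text
5.2 [0.53213829 0.04941307 0.08432013] [ 3.30015628  3.56608975 -9.35627137] 0.03357050291218956
[-0.01684429  0.00163549  0.04640119]
```

View pics/s4.png

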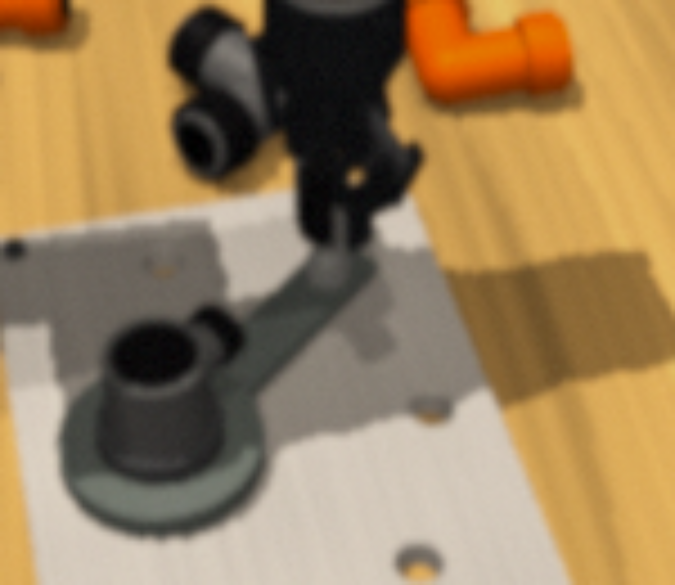

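The arm has swung and the knob is over the target hole, within 1 mm of the fit. I lower with the spring, then let go.

>>> drive_tool(rows=[{"dx": 0,"dy": 0,"dz": 0.1,"wx": 0,"wy": 0,"wz": 0,"hand": 30},{"dx": 0,"dy": 0,"dz": 0.2,"wx": 0,"wy": 0,"wz": 0,"hand": 30},{"dx": 0,"dy": 0,"dz": 0.3,"wx": 0,"wy": 0,"wz": 0,"hand": 30},{"dx": 0,"dy": 0,"dz": 0.37,"wx": 0,"wy": 0,"wz": 0,"hand": 30},{"dx": 0,"dy": 0,"dz": 0.37,"wx": 0,"wy": 0,"wz": 0,"hand": 30}])

```text
clock: 5.7
eef_pos: [0.5325, 0.0491, 0.0655]
tool_rot: [0.979, 0.206, 0.0, 0.0]
ft_force: [4.0, 3.4, -5.9]
grip_width: 0.0339
grasp_force: 61.0
```

>>> drive_tool(rows=[{"dx": 0,"dy": 0,"dz": 0,"wx": 0,"wy": 0,"wz": 0,"hand": 75},{"dx": 0,"dy": 0,"dz": 0,"wx": 0,"wy": 0,"wz": 0,"hand": 75},{"dx": 0,"dy": 0,"dz": 0,"wx": 0,"wy": 0,"wz": 0,"hand": 75},{"dx": 0,"dy": 0,"dz": 0,"wx": 0,"wy": 0,"wz": 0,"hand": 75},{"dx": 0,"dy": 0,"dz": 0,"wx": 0,"wy": 0,"wz": 0,"hand": 75},{"dx": 0,"dy": 0,"dz": -0.5,"wx": 0,"wy": 0,"wz": 0,"hand": 75},{"dx": 0,"dy": 0,"dz": -1.1,"wx": 0,"wy": 0,"wz": 0,"hand": 75},{"dx": 0,"dy": 0,"dz": -2,"wx": 0,"wy": 0,"wz": 0,"hand": 75},{"dx": 0,"dy": 0,"dz": -3,"wx": 0,"wy": 0,"wz": 0,"hand": 75},{"dx": -1,"dy": 1,"dz": -3,"wx": 0,"wy": 0,"wz": 0,"hand": 75},{"dx": -2,"dy": 2,"dz": -3,"wx": 0,"wy": 0,"wz": 0,"hand": 75},{"dx": -2,"dy": 2,"dz": -3,"wx": 0,"wy": 0,"wz": 0,"hand": 75},{"dx": -2,"dy": 2,"dz": -3,"wx": 0,"wy": 0,"wz": 0,"hand": 75}])

```text
clock: 7.0
eef_pos: [0.4791, -0.0864, 0.2162]
tool_rot: [0.979, 0.203, -0.0, 0.001]
ft_force: [1.1, 0.9, 0.3]
grip_width: 0.075
grasp_force: 0.0
```

```bash
python3 - <<'E'
from h import *
import cv2
im=bot.camera("side"); cv2.imwrite("pics/s5.png",cv2.resize(im[140:290,180:340,::-1],None,fx=4,fy=4))
o=bot.get_obs();print(o["clock"],o["eef_pos"],o["ft_force"])
for z in(.068,.075,.082): print(z,4*(np.array(proj("side",[.5314,.049,z]))-[180,140]))
E
```

```text
7.05 [ 0.48013377 -0.0846354   0.21615486] [0.15837285 0.20712749 0.24448162]
0.068 [330.15071544 248.84818765]
0.075 [330.22516663 240.93813485]
0.082 [330.30033238 232.95216344]
```

View pics/s5.png

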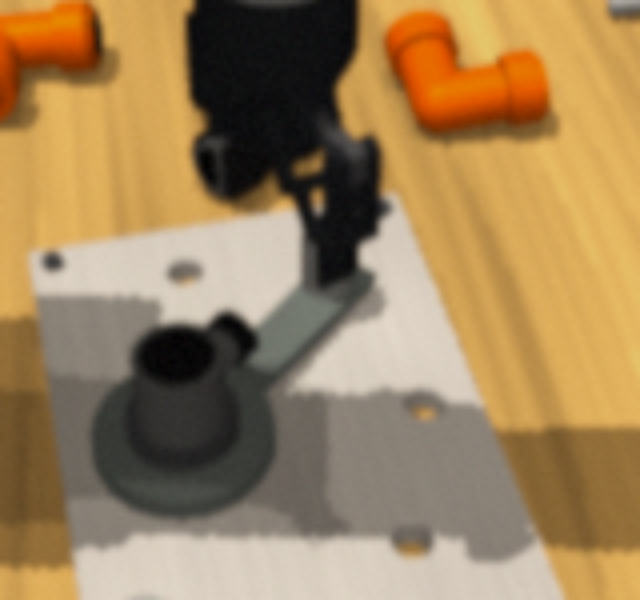

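The finger hides the knob, so I move away for a clear look.

>>> drive_tool(rows=[{"dx": -0.8,"dy": 0.2,"dz": -0.5,"wx": 0,"wy": 0,"wz": 0,"hand": 75},{"dx": -1.6,"dy": 0.4,"dz": -0.8,"wx": 0,"wy": 0,"wz": 0,"hand": 75},{"dx": -2.4,"dy": 0.6,"dz": -0.8,"wx": 0,"wy": 0,"wz": 0,"hand": 75},{"dx": -3.2,"dy": 0.8,"dz": -0.8,"wx": 0,"wy": 0,"wz": 0,"hand": 75},{"dx": -3.2,"dy": 0.8,"dz": -0.8,"wx": 0,"wy": 0,"wz": 0,"hand": 75},{"dx": -3.2,"dy": 0.8,"dz": -0.8,"wx": 0,"wy": 0,"wz": 0,"hand": 75}])

```text
clock: 7.65
eef_pos: [0.351, -0.1836, 0.2561]
tool_rot: [0.979, 0.205, 0.001, 0.0]
ft_force: [0.5, 0.2, -0.0]
grip_width: 0.0746
grasp_force: 0.0
```

```bash
python3 - <<'E'
from h import *
import cv2
im=bot.camera("side"); cv2.imwrite("pics/s6.png",cv2.resize(im[140:290,180:340,::-1],None,fx=4,fy=4))
o=bot.get_obs();print(o["clock"],o["eef_pos"],o["ft_force"])
E
```

```text
7.7 [ 0.35154363 -0.18329717  0.25601544] [ 0.51883873  0.00514294 -0.41436986]
```

View pics/s6.png

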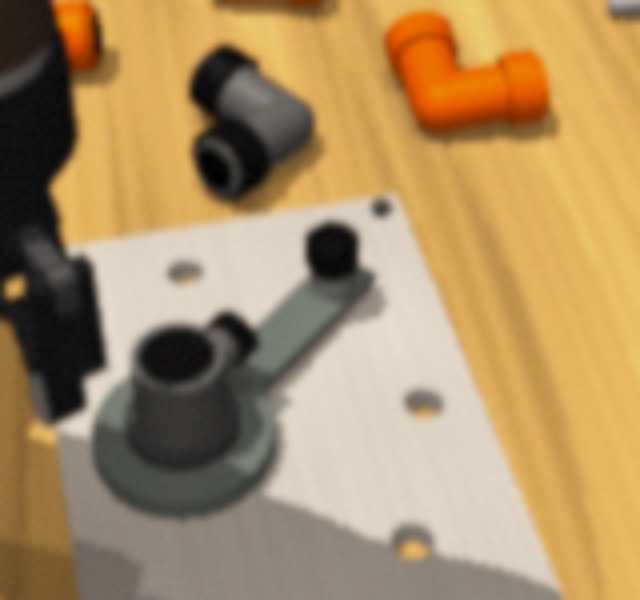

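The knob is at crop (332,249). Fully home predicts (330,249) and 14 mm lift predicts row 233, so the pin is seated. The elbow hasn't moved.

```bash
python3 -c "
from workcell import bot
print(bot.job_done())"
```

```text
the job is handed in; nothing more can be done
None
```

The turntable arm is swung to the next hole on the elbow side and the pin looks fully home there in the last camera picture; I never touched the elbow or the tee, and the job was handed in at about 7.7 s.

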